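# Bring the sample carousel round and hold the lid open

### The job

Turn the white handwheel on the black unit one full turn clockwise (seen from above) by its orange knob, so that the knob is back at the red mark, with the lid still shut. Then lift the lid by its bar handle to 60 degrees and keep holding it there with the gripper so a colleague can take the tube out: it falls shut if let go, so finish while still holding it, still and at that angle. Leave the other things on the table where they are.

Things in the scene. Friction and masses are not known exactly. Their poses are not given: they have to be found in the camera images.
- wheel_axis (a point): On the vertical axis of the white handwheel (disc 112 mm across, on a grey round base 136 mm across), which lies flat on top of the black unit, on its right-hand part as the robot sees it. The wheel's disc top is 28 mm below this point at its rim. Axis x points from the wheel's centre to the red mark on the base; z up.
- wheel_knob (a point): Centre of the gripping length of the wheel's orange upright crank knob: a round knob 24 mm across, standing 42 mm off the wheel's axis; its top is 24 mm above this point, the wheel's disc 28 mm below it. The knob spins freely on its own pin, so it can be held with a fixed hand direction and led round in a circle.
- wheel_mark (a point): Small red mark on the rim of the wheel's grey base, 63 mm from the axis. At the start the knob stands in line with it.
- wheel (a joint): Turn of the handwheel in rad: 0 at the start (knob at the red mark), grows clockwise seen from above; stops at -0.5 and 7.6. Light friction: about 1 to 3 N at the knob.
- lid (a joint): Lid angle in rad: 0 shut (level), grows as it opens upward, stop at 1.4. The lid is 175 mm deep, 170 mm wide, 12 mm thick, white with a clear window, 0.35 kg or so; its weight and a spring pull it shut from every angle (3 to 5 N at the bar).
- lid_bar (a point): Middle of the lid's round steel bar handle: 12 mm thick, so it can turn between the fingers as the lid swings; about 98 mm free length between its two posts, parallel to the hinge, near the lid's edge on the robot's side, its centre line 43 mm above the lid's upper face. Moves with the lid, 160 mm from the hinge line: 150 mm along the lid and 56 mm square to it. Axis y runs along the bar; at lid angle 0, x points to the hinge side and z up.
- lid_hinge (a point): Point on the lid's hinge line (level, along this point's y axis, on the side of the unit away from the robot), opposite the middle of the bar; fixed, 134 mm above the table. Its x axis points away from the robot side, z up.
- unit: The black machine, 240 mm deep (x), 420 mm wide (y), 130 mm high, fixed to the table; origin under its centre. Screen on its robot-facing side, the handwheel on top of its right-hand part, the lid on its left-hand part covering a tube carousel.
- tray: Bystander to leave alone: shallow open steel tray, 140 x 200 x 35 mm; origin at the middle of its underside.
- cup: Bystander to leave alone: white paper cup, 70 mm across the rim, 85 mm high; origin at the middle of its underside.
- glass: Bystander to leave alone: small amber glass, 52 mm across, 90 mm high; origin at the middle of its underside.
- bottle: Bystander to leave alone: clear bottle with blue cap, 60 mm across, 160 mm high; origin at the middle of its underside.
- jar: Bystander to leave alone: glass jar with steel lid, 70 mm across, 80 mm high; origin at the middle of its underside.
- gauze_box: Bystander to leave alone: blue box 90 x 140 x 60 mm; origin at the middle of its underside.
- rack: Bystander to leave alone: white rack of capped tubes, 60 x 120 mm, 82 mm high; origin at the middle of its underside.

How it is judged:
On the way, in this order (a step that is already met when the one before it is completed fails the run):
1. the handwheel has been turned one full turn clockwise, knob back at the red mark (within 17 degrees), with the lid shut (value of joint wheel between 5.98 and 6.58 rad and value of joint lid below 0.1 rad), for 0.2 s.
2. the lid is held open by the gripper at 60 degrees (within 8 degrees) (value of joint lid between 0.9072 and 1.1872 rad and value of joint wheel between 5.93 and 6.63 rad and contact force between lid and the fingers above 0.8 N), for 0.3 s.
At the end, for the whole second after the job is handed in: The gripper's fingers are in contact with the lid (over 0.8 N) and hold it still (under 0.1 rad/s) at 60 degrees within 8 degrees, through the last second; the handwheel stands one full turn on from its start (within 20 degrees) (all of step 2 and velocity of joint lid between -0.1 and 0.1 rad/s); the arm keeps its last pose, push and grip.
It fails at once if a bystander on the table is pushed more than 30 mm or tipped over (distance of any of tray, cup, glass, bottle, jar, gauze_box, rack from where it was at the start of the episode above 0.03 m or angle between any of tray, cup, glass, bottle, jar, gauze_box, rack's own z axis and vertical above 0.5 rad).
It also fails if it takes over 64 s, if anything falls off the work surface, if the arm or the gripper's body presses on something with over 40 N, if the wrist force passes 120 N, or if a joint passes its speed limit or range.

### The arm

A 6-joint arm with a two-finger parallel gripper is mounted at the origin on the work surface. World frame = base frame: x ahead of the robot, y to its left, z up, the work surface at z = 0. Lengths are in m, angles in rad, forces in N, time in s.
With the tool pointing down it reaches from about 0.425 to 0.925 m from the base axis. Payload 12.5 kg.
Tool frame: the origin (TCP) lies on the front face of the gripper's body, between the roots of the fingers; the fingertips stand 73 mm ahead of it and the grasp point (between the pads) lies 54 mm ahead of it; z points along the fingers, y is the direction in which the jaws open and shut (so a half turn about z gives the same grasp; the last joint's range is limited). The gripper opens to 85 mm and grips with 20 to 120 N. Pads are 22 mm wide; open, the fingers measure 114 mm over their backs; the gripper's body (76 mm by 85 mm) begins 54 mm behind the grasp point. The pads swing forward as they close: fully open they stand 13 mm farther back than shut.
Start: joints at [1.107, 0.491, 1.559, -0, 1.092, -0.106], TCP at [0.219, 0.585, 0.304] pointing down, gripper open.
Joint ranges: [-3.1, 3.1], [-0.84, 2.19], [0.05, 2.79], [-1.13, 4.28], [0.06, 2.93], [-2.69, 2.69]. Speed limits (rad/s): [2.22, 2.22, 2.79, 3.14, 3.14, 3.14].

### API

Orientations are given as a 3x3 rotation matrix whose columns are the frame's x, y, z axes.
In Python, from cell import manip gives the robot as it stands.
- The arm moves only by the tool arm_command, never from a script. Its arguments are lists of equal length, an entry for each row: "delta_pos": the shift along the tool's x, y, z in m, a list of three; "turn": the turn, a rotation vector about the tool's x, y, z in degrees, a list of three; "claw": the opening, from 0 (shut) to 1 (fully open). A call has 1 to 12 rows; each row shifts and turns the commanded pose from where the row before left it, along the tool's axes as they then stand; what a row does not reach is not made up. A row lasts 1/10 s, in which the tool goes at most 50 mm and 8.59 degrees, less where a joint would pass 70% of its speed; a pose out of reach is approached as far as the arm can. A call is refused whole if a number of a shift passes 0.05 or a number of a turn 8.59, either way. A call with a gripper value outside its range is refused whole. The fingers move at their own pace and stop on an object; "newtons" is the grip in N (left out, the last holds). Time passes only in rows, so rows that do not move let the fingers close. It gives the time, the measured TCP pose, the force and the opening at its end, in the units of the state.
- manip.state(): the state, without advancing time (a new reading comes with each control period).
- manip.capture(name): name is "side" or "top" or "wrist"; returns (picture, depth): 384x512x3 uint8, red, green, blue; 384x512 float32, m along the optical axis (not along the pixel's ray), 0 where there is no reading.
- manip.camera_params(name): a dict with "fx", "fy", "cx", "cy" (pixels), "dist_coeffs" ([k1, k2, p1, p2, k3] as OpenCV has them; the pictures are not rectified), "R" (3x3) and "t" (3): a world point X has camera coordinates R X + t. Camera axes: x right, y down, z forward; pixel columns grow to the right and rows downward; lengths in m; the calibration is good to about 2 mm. A picture is of the moment at which its call begins: read the wrist's pose just before it. camera_params takes no time and is no camera call; for the wrist camera it gives the pose at the moment of the call.
- manip.job_done(): hands the job in, once; it reports no verdict.
The state is a dict: "time": time; "qpos": joint angles; "joint_velocities": joint speeds; "tau": joint torques, N m; "tool_pos": TCP position; "eef_rot": TCP orientation; "ft_force": force on the tool from outside, world axes, zero at the start; "torque": the same for the moment, N m; "opening": finger opening in m.
Only numpy, scipy, OpenCV 4.12 (cv2) and the standard library are available. Lean on these libraries where they do the work, as an engineer would, in place of code of your own. Each camera call takes 0.05 s, during which the arm holds its last target.

## Working session

There is one attempt and no reset: what is moved stays moved. The work goes in short steps, Python scripts to look and compute and a tool call to move; the robot and the scene stay as the last step left them, time stands still between calls to the robot, and variables do not carry over. Pictures are saved under pics/ and viewed, and the job is handed in when it is done.

Besides the shell and the picture viewer there is one more tool, called after "Call:" in YAML: its name, and indented under it one key for each argument. arm_command: Moves the arm, as the interface text tells. Its arguments: {"type":"object","properties":{"delta_pos":{"type":"array"},"turn":{"type":"array"},"claw":{"type":"array"},"newtons":{"type":"number"}},"required":["delta_pos","turn","claw"]}

```bash
ls; mkdir -p pics; python3 - <<'E'
from cell import manip
import cv2,numpy as np
print(manip.state())
for n in ["top","side"]:
    p,d=manip.capture(n); cv2.imwrite(f"pics/{n}0.png",p[:,:,::-1]); np.savez(f"{n}0.npz",p=p,d=d)
    print(n,manip.camera_params(n))
E
```

```text
pics
{'time': 0.0, 'qpos': array([ 1.10741983e+00,  4.91551866e-01,  1.55949753e+00,  1.11131620e-05,
        1.09169611e+00, -1.05591545e-01]), 'joint_velocities': array([ 0.00107079,  0.0020982 , -0.0028805 , -0.00088686, -0.00012186,
       -0.00080894]), 'tau': array([ 1.11883641e-03, -6.18437576e+01, -2.61600369e+01, -1.17440013e-04,
        3.94965886e-03,  2.17256928e-05]), 'tool_pos': array([0.21877333, 0.58528423, 0.30331592]), 'eef_rot': array([[-9.36673001e-01,  3.50204819e-01, -5.24110294e-04],
       [ 3.50205186e-01,  9.36672447e-01, -1.02686752e-03],
       [ 1.31305718e-04, -1.14538522e-03, -9.99999335e-01]]), 'ft_force': array([-0.25378414, -0.12760154,  0.72445477]), 'torque': array([-0.03535198,  0.00884923,  0.02759009]), 'opening': 0.08543793541626221}
top {'fx': 387.83661942838074, 'fy': 387.83661942838074, 'cx': 253.7102458597937, 'cy': 195.38351729140211, 'dist_coeffs': array([-0.00873612,  0.        ,  0.        ,  0.        ,  0.        ]), 'R': array([[-0.03043704, -0.99953291,  0.0027462 ],
       [-0.99497465,  0.0300358 , -0.09551598],
       [ 0.09538888, -0.00563962, -0.99542411]]), 't': array([-0.0058985 ,  0.5642406 ,  1.21172424])}
side {'fx': 419.5895657570147, 'fy': 419.5895657570147, 'cx': 250.41942546148314, 'cy': 188.80158697432435, 'dist_coeffs': array([-0.11444999,  0.        ,  0.        ,  0.        ,  0.        ]), 'R': array([[ 0.81172907, -0.58389859, -0.01258362],
       [-0.30360036, -0.4034597 , -0.86316111],
       [ 0.49892157,  0.70447335, -0.50477179]]), 't': array([-0.45864979,  0.26190244,  1.04106048])}
```

View pics/top0.png

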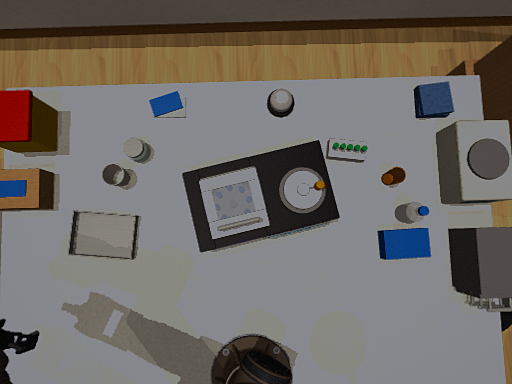

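View pics/side0.png

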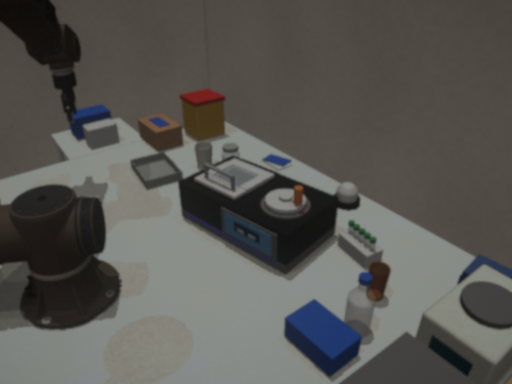

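The top view shows the wheel centred near (302,189) with the orange knob at (320,185), and the bar handle near (240,224). Next I measure them.

```bash
cat > h.py <<'E'
import numpy as np,cv2
from cell import manip
def K(c): return np.array([[c['fx'],0,c['cx']],[0,c['fy'],c['cy']],[0,0,1]])
def norm(c,uv): return cv2.undistortPoints(np.array(uv,float).reshape(-1,1,2),K(c),np.array(c['dist_coeffs'])).reshape(-1,2)
def plane(c,uv,z):
    n=norm(c,uv); R=c['R'];o=-R.T@c['t']; d=np.c_[n,np.ones(len(n))]@R
    return o+d*((z-o[2])/d[:,2])[:,None]
def dep(c,uv,dd):
    n=norm(c,uv); return (np.c_[n,np.ones(len(n))]*np.array(dd)[:,None]-c['t'])@c['R']
def proj(c,X):
    r,_=cv2.Rodrigues(c['R']); return cv2.projectPoints(np.array(X,float).reshape(-1,1,3),r,np.array(c['t']),K(c),np.array(c['dist_coeffs']))[0].reshape(-1,2)
E
python3 - <<'E'
from h import *
for n in ["top","side"]:
    z=np.load(n+"0.npz");p=z['p'];d=z['d'];c=manip.camera_params(n)
    hsv=cv2.cvtColor(p,cv2.COLOR_RGB2HSV)
    reg=np.zeros(d.shape,bool)
    if n=="top": reg[140:250,180:345]=1
    else: reg[150:265,180:340]=1
    H,S,V=cv2.split(hsv)
    o=reg&(S>150)&(V>90)&((H<22))
    print(n); 
    v,u=np.nonzero(o); X=dep(c,np.c_[u,v],d[o])
    for a,b,x in zip(u,v,X): print(a,b,p[b,a],x.round(3)) if n=="top" else None
    print(X.mean(0),X[:,2].max(), u.mean(),v.mean())
    s=4; 
    im=p[140:255,180:345] if n=="top" else p[145:270,175:345]
    cv2.imwrite(f"pics/{n}crop.png",cv2.resize(im,None,fx=s,fy=s,interpolation=cv2.INTER_CUBIC)[:,:,::-1])
E
```

```text
top
319 180 [126  90  49] [ 0.584 -0.203  0.202]
320 180 [104  69  29] [ 0.585 -0.206  0.198]
318 181 [143  94   0] [ 0.581 -0.2    0.204]
319 181 [144  94   0] [ 0.581 -0.203  0.203]
320 181 [146  96   0] [ 0.581 -0.205  0.203]
321 181 [149  94   0] [ 0.581 -0.208  0.203]
322 181 [144  91   0] [ 0.581 -0.211  0.202]
317 182 [134  86   0] [ 0.579 -0.197  0.201]
318 182 [142  98   0] [ 0.579 -0.2    0.202]
319 182 [140  97   0] [ 0.578 -0.202  0.207]
320 182 [141  96   0] [ 0.578 -0.205  0.202]
321 182 [142  94   0] [ 0.578 -0.208  0.203]
322 182 [146  95   0] [ 0.579 -0.211  0.201]
323 182 [137  96  39] [ 0.578 -0.214  0.202]
316 183 [124  61   0] [ 0.576 -0.195  0.2  ]
319 183 [140  99   0] [ 0.575 -0.202  0.206]
320 183 [140  97   0] [ 0.575 -0.205  0.205]
321 183 [140  95   0] [ 0.576 -0.208  0.203]
322 183 [143  94   0] [ 0.576 -0.211  0.202]
323 183 [152  97   0] [ 0.575 -0.213  0.204]
324 183 [91 51  0] [ 0.585 -0.23   0.128]
316 184 [133  78   0] [ 0.573 -0.194  0.206]
320 184 [139  99   0] [ 0.573 -0.205  0.205]
321 184 [139  97   0] [ 0.573 -0.208  0.203]
322 184 [140  94   
[... 503 characters left out ...]
67 -0.21   0.204]
323 186 [146  85   0] [ 0.567 -0.213  0.205]
324 186 [109  36  15] [ 0.575 -0.229  0.135]
317 187 [101  43   0] [ 0.565 -0.197  0.202]
318 187 [141  85   0] [ 0.565 -0.199  0.203]
320 187 [144  97   0] [ 0.564 -0.204  0.204]
321 187 [145  98   0] [ 0.565 -0.208  0.201]
322 187 [148  92   0] [ 0.565 -0.211  0.2  ]
323 187 [91 57 18] [ 0.572 -0.225  0.136]
319 188 [94 35  0] [ 0.562 -0.201  0.205]
320 188 [108  50   0] [ 0.562 -0.205  0.202]
321 188 [109  59  16] [ 0.562 -0.208  0.199]
[ 0.57378215 -0.2085746   0.19414563] 0.20677821108155175 320.6808510638298 184.0212765957447
side
[ 0.56916335 -0.20899676  0.20392642] 0.20683009776298383 298.29411764705884 187.7941176470588
```

```bash
sleep 1
```

```text
(no output)
```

View pics/topcrop.png

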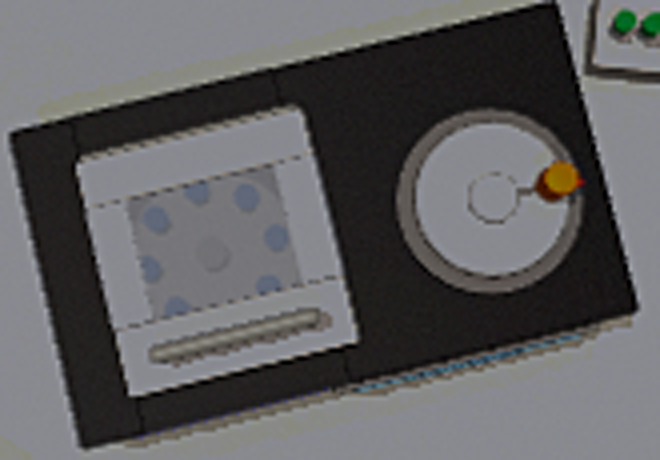

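View pics/sidecrop.png

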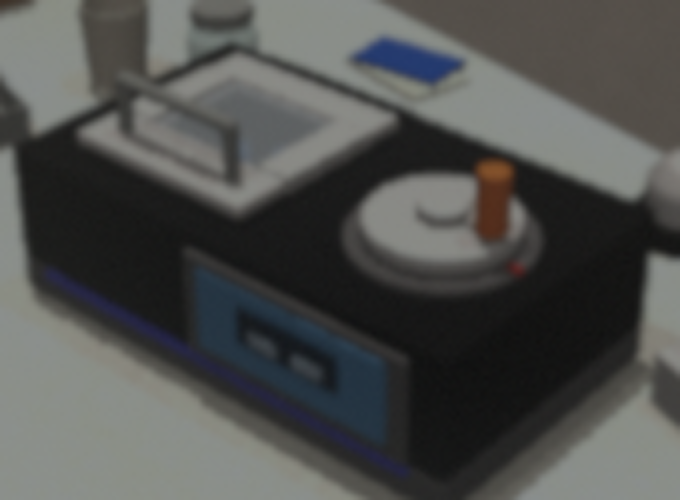

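```bash
python3 - <<'E'
from h import *
T=manip.camera_params("top");S=manip.camera_params("side")
z=np.load("top0.npz");p=z['p'];d=z['d']
g=p.min(2).astype(int)
print(p[195,300],p[190,283],p[190,278])
m=((g>115)*255).astype(np.uint8); 
mm=np.zeros_like(m); mm[160:220,275:330]=m[160:220,275:330]
n,l,st,ce=cv2.connectedComponentsWithStats(mm); i=1+st[1:,4].argmax(); print(st[i])
cn=max(cv2.findContours((l==i).astype(np.uint8),0,cv2.CHAIN_APPROX_NONE)[0],key=len)[:,0]
W=plane(T,cn,0.152)
# robust circle fit with radius known
from scipy.optimize import least_squares
r=least_squares(lambda q:np.hypot(W[:,0]-q[0],W[:,1]-q[1])-q[2],[.56,-.165,.056],loss='soft_l1',f_scale=.001);print("disc",r.x)
# whole base: not dark
m2=((p.max(2)>60)*255).astype(np.uint8); mm=np.zeros_like(m); mm[155:225,270:331]=m2[155:225,270:331]
n,l,st,ce=cv2.connectedComponentsWithStats(mm); i=1+st[1:,4].argmax(); print(st[i])
cn=max(cv2.findContours((l==i).astype(np.uint8),0,cv2.CHAIN_APPROX_NONE)[0],key=len)[:,0]
W=plane(T,cn,0.14);r=least_squares(lambda q:np.hypot(W[:,0]-q[0],W[:,1]-q[1])-q[2],[.56,-.165,.068],loss='soft_l1',f_scale=.001);print("base",r.x)
print("disc z",np.median(dep(T,[(295,200),(300,203),(290,190),(305,202)],[d[200,295],d[203,300],d[190,290],d[202,305]])[:,2]))
print("knob top",plane(T,[(320.2,184.5)],0.204))
print("mark",plane(T,[(325.3,185.3)],0.14), plane(S,[(175+517/4,145+270/4)],0.14))
print("knobtop side",plane(S,[(175+495/4,145+168/4)],0.204))
# bar
e=[(180+157/4,140+353/4),(180+322/4,140+319/4)];print("bar top",plane(T,e,0.190))
e=[(175+122/4,145+78/4),(175+236/4,145+130/4)];print("bar side",plane(S,e,0.190))
ys,xs=np.nonzero(d[215:235,215:265]>0)
X=dep(T,np.c_[xs+215,ys+215],d[215:235,215:265][ys,xs]); k=(X[:,2]>.18)&(X[:,2]<.215);B=X[k];print("bar depth",B.mean(0),B[:,2].max(),k.sum())
u,s,v=np.linalg.svd(B-B.mean(0));print(v[0],np.ptp((B-B.mean(0))@v[0]))
# unit corners at top z .13
q=[(180+10/4,140+132/4),(180+558/4,140+2/4),(180+638/4,140+310/4),(180+85/4,140+447/4)]
U=plane(T,q,0.130);print(U,U.mean(0))
for a,b in[(0,1),(3,2)]: 
  w=U[a]-U[b];print(np.linalg.norm(w),np.degrees(np.arctan2(w[0],w[1])))
E
```

```text
[142 144 148] [51 45 41] [19 17 20]
[ 284  171   38   38 1021]
disc [ 0.56532201 -0.16177369  0.0524426 ]
[ 279  167   47   46 1644]
base [ 0.56529874 -0.16273644  0.0658152 ]
disc z 0.15230804974348516
knob top [[ 0.57133388 -0.20533552  0.204     ]]
mark [[ 0.57616152 -0.23155304  0.14      ]] [[ 0.57186393 -0.23377433  0.14      ]]
knobtop side [[ 0.57269459 -0.20675258  0.204     ]]
bar top [[ 0.4603154   0.07538396  0.19      ]
 [ 0.48020258 -0.03871946  0.19      ]]
bar side [[ 0.45894671  0.07359346  0.19      ]
 [ 0.48161481 -0.04259946  0.19      ]]
bar depth [0.47197785 0.02349444 0.19394611] 0.19992530008199105 190
[-0.21158602  0.97728952 -0.01168579] 0.1194229337635194
[[ 0.62640388  0.18504969  0.13      ]
 [ 0.71172644 -0.22271797  0.13      ]
 [ 0.48166787 -0.2703527   0.13      ]
 [ 0.39510875  0.13394166  0.13      ]] [ 0.55372673 -0.04351983  0.13      ]
0.416598613310323 -11.818235882531939
0.4134566664946541 -12.084541645764629
```

The measurements agree between views. The unit is yawed about 12°, the wheel centre is (0.565,-0.163), the knob is (0.571,-0.204, centre z 0.180) and the bar middle is (0.470,0.017,0.190). I'll turn the hand first so the jaws lie along the unit's x axis.

Call:
arm_command:
  delta_pos:
    - [0,0,0]
    - [0,0,0]
    - [0,0,0]
    - [0,0,0]
    - [0,0,0]
    - [0,0,0]
    - [0,0,0]
    - [0,0,0]
    - [0,0,0]
  turn:
    - [0,0,7.2]
    - [0,0,7.2]
    - [0,0,7.2]
    - [0,0,7.2]
    - [0,0,7.2]
    - [0,0,7.2]
    - [0,0,7.2]
    - [0,0,7.1]
    - [0,0,0]
  claw: [1,1,1,1,1,1,1,1,1]
  newtons: 40

```text
time: 1.0
tool_pos: [0.2188, 0.5854, 0.3036]
eef_rot: [[-0.206, 0.979, -0.0], [0.979, 0.206, -0.0], [-0.0, -0.0, -1.0]]
ft_force: [1.0, 0.1, 0.4]
opening: 0.0855
```

Call:
arm_command:
  delta_pos:
    - [-0.038,0.036,0]
    - [-0.038,0.036,0]
    - [-0.038,0.036,0]
    - [-0.038,0.036,0]
    - [-0.038,0.038,0]
    - [-0.038,0,0]
    - [-0.038,0,0]
    - [-0.038,0,0]
    - [-0.038,0,0]
    - [-0.038,0,0]
    - [-0.038,0,0]
    - [-0.038,0,0]
  turn:
    - [0,0,0]
    - [0,0,0]
    - [0,0,0]
    - [0,0,0]
    - [0,0,0]
    - [0,0,0]
    - [0,0,0]
    - [0,0,0]
    - [0,0,0]
    - [0,0,0]
    - [0,0,0]
    - [0,0,0]
  claw: [1,1,1,1,1,1,1,1,1,1,1,1]

```text
time: 2.2
tool_pos: [0.4809, 0.1831, 0.3039]
eef_rot: [[-0.212, 0.977, -0.0], [0.977, 0.212, 0.0], [0.0, 0.0, -1.0]]
ft_force: [0.5, -0.3, -0.7]
opening: 0.0852
```

Call:
arm_command:
  delta_pos:
    - [-0.038,0,0]
    - [-0.038,0,0]
    - [-0.038,0,0]
    - [-0.038,0,0]
    - [-0.038,0,0]
    - [-0.038,0,0]
    - [-0.038,0,0]
    - [-0.038,0,0]
    - [-0.035,0,0]
    - [-0.03,0,0]
    - [-0.02,0,0]
    - [0,0,0]
  turn:
    - [0,0,0]
    - [0,0,0]
    - [0,0,0]
    - [0,0,0]
    - [0,0,0]
    - [0,0,0]
    - [0,0,0]
    - [0,0,0]
    - [0,0,0]
    - [0,0,0]
    - [0,0,0]
    - [0,0,0]
  claw: [1,1,1,1,1,1,1,1,1,1,1,1]

```text
time: 3.4
tool_pos: [0.5619, -0.1978, 0.3034]
eef_rot: [[-0.208, 0.978, -0.0], [0.978, 0.208, 0.0], [0.0, -0.0, -1.0]]
ft_force: [0.0, 0.0, -1.0]
opening: 0.0853
```

```bash
python3 - <<'E'
from h import *
s=manip.state();R=s['eef_rot'];print(s['tool_pos'],s['qpos'],s['time'])
c=manip.camera_params("wrist");p,d=manip.capture("wrist");cv2.imwrite("pics/w1.png",p[:,:,::-1]);np.savez("w1.npz",p=p,d=d,**{k:c[k] for k in['R','t']})
T=np.array([.571,-.204,.234]);print(R.T@(T-s['tool_pos']))
print("proj knob top",proj(c,[[.571,-.204,.204],[.565,-.1625,.152]]))
H,S,V=cv2.split(cv2.cvtColor(p,cv2.COLOR_RGB2HSV));o=(S>150)&(V>90)&(H<22)&(d>0)
v,u=np.nonzero(o);X=dep(c,np.c_[u,v],d[o]);k=X[:,2]>.199;print(k.sum(),X[k].mean(0),X[k].min(0),X[k].max(0))
E
```

```text
[ 0.56190633 -0.19780186  0.30342538] [-4.49306756e-01  4.49657185e-01  1.63377241e+00 -6.68773257e-05
  1.05835951e+00 -6.58928994e-01] 3.4
[-0.00796017  0.00761783  0.06942333]
proj knob top [[268.34007603 228.32503477]
 [269.84587107 154.89632552]]
847 [ 0.57145781 -0.20288976  0.20509324] [ 0.55580026 -0.21588796  0.19901468] [ 0.58337489 -0.18706201  0.30697286]
```

```bash
sleep 1
```

```text
(no output)
```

View pics/w1.png

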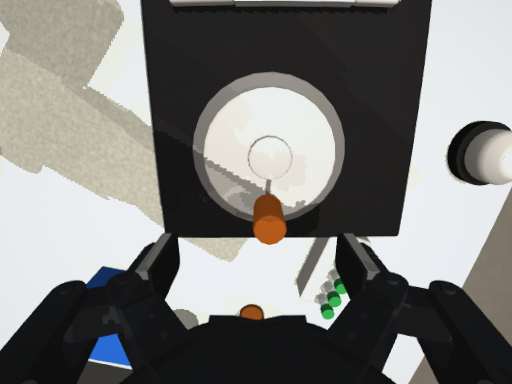

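The wrist view puts the knob top at (270,229), matching its predicted position (268,228), and the hub at (270,157). I'll centre over the knob, descend and close.

Call:
arm_command:
  delta_pos:
    - [-0.0075,0.0076,0]
    - [0,0,0.01]
    - [0,0,0.02]
    - [0,0,0.02]
    - [0,0,0.012]
    - [0,0,0.007]
    - [0,0,0]
    - [0,0,0]
    - [0,0,0]
    - [0,0,0]
    - [0,0,0]
    - [0,0,0]
  turn:
    - [0,0,0]
    - [0,0,0]
    - [0,0,0]
    - [0,0,0]
    - [0,0,0]
    - [0,0,0]
    - [0,0,0]
    - [0,0,0]
    - [0,0,0]
    - [0,0,0]
    - [0,0,0]
    - [0,0,0]
  claw: [1,1,1,1,1,1,1,0,0,0,0,0]
  newtons: 30

```text
time: 4.65
tool_pos: [0.5708, -0.2017, 0.2354]
eef_rot: [[-0.208, 0.978, 0.001], [0.978, 0.208, -0.0], [-0.0, 0.001, -1.0]]
ft_force: [-0.5, 0.3, 2.7]
opening: 0.0236
```

```bash
python3 - <<'E'
from h import *
s=manip.state();print(s['tool_pos'],s['opening'],s['ft_force'],s['qpos'],s['time'])
p,d=manip.capture("side");cv2.imwrite("pics/s2.png",cv2.resize(p[130:280,170:370],None,fx=4,fy=4)[:,:,::-1])
R=s['eef_rot'];c=np.array([.565,-.1625]);k=s['tool_pos'][:2];print("r",np.linalg.norm(k-c),np.degrees(np.arctan2(*(k-c)[::-1])))
a0=np.arctan2(*(k-c)[::-1]);n=36
P=[];
for i in range(n+1):
    a=a0-2*np.pi*i/n; P.append([.042*np.cos(a),.042*np.sin(a),0])
D=np.diff(np.array(P),axis=0)@R
print((D*1000).round(1)[:,:2].tolist())
E
```

```text
[ 0.57080046 -0.20171793  0.23536799] 0.02355017014829487 [-0.53390957  0.31433171  2.70082264] [-4.48805079e-01  5.37337158e-01  1.68277616e+00  1.59309804e-04
  9.20705538e-01 -6.58265825e-01] 4.65
r 0.039644558522427736 -81.58675527563831
[[1.1, -7.2], [2.3, -6.9], [3.5, -6.4], [4.6, -5.7], [5.5, -4.8], [6.2, -3.8], [6.8, -2.7], [7.2, -1.4], [7.3, -0.2], [7.2, 1.1], [6.9, 2.3], [6.4, 3.5], [5.7, 4.6], [4.8, 5.5], [3.8, 6.2], [2.7, 6.8], [1.4, 7.2], [0.2, 7.3], [-1.1, 7.2], [-2.3, 6.9], [-3.5, 6.4], [-4.6, 5.7], [-5.5, 4.8], [-6.2, 3.8], [-6.8, 2.7], [-7.2, 1.4], [-7.3, 0.2], [-7.2, -1.1], [-6.9, -2.3], [-6.4, -3.5], [-5.7, -4.6], [-4.8, -5.5], [-3.8, -6.2], [-2.7, -6.8], [-1.4, -7.2], [-0.2, -7.3]]
```

```bash
sleep 1
```

```text
(no output)
```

View pics/s2.png

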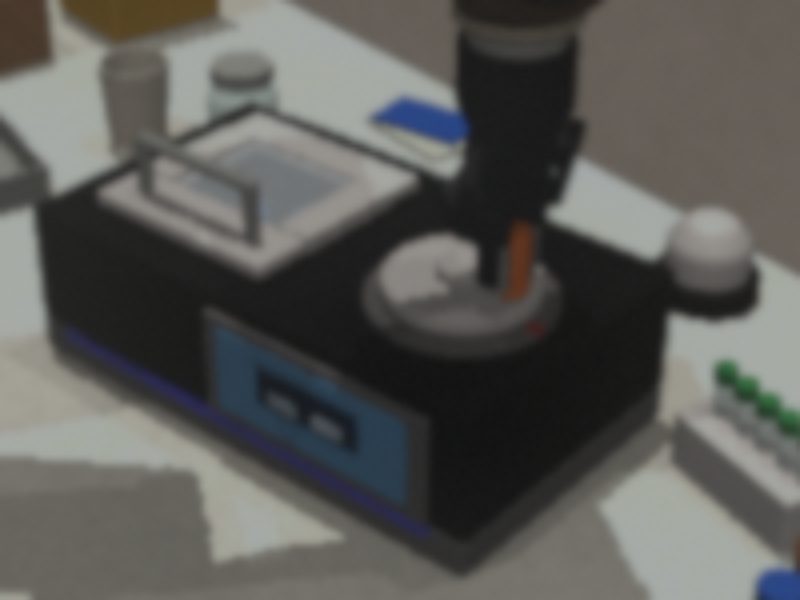

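Opening is 23.6 mm, so the knob is between the pads and in line with the red mark at about (537,328). Now the first third of the circle.

Call:
arm_command:
  delta_pos:
    - [0.0011,-0.0072,0]
    - [0.0023,-0.0069,0]
    - [0.0035,-0.0064,0]
    - [0.0046,-0.0057,0]
    - [0.0055,-0.0048,0]
    - [0.0062,-0.0038,0]
    - [0.0068,-0.0027,0]
    - [0.0072,-0.0014,0]
    - [0.0073,-0.0002,0]
  turn:
    - [0,0,0]
    - [0,0,0]
    - [0,0,0]
    - [0,0,0]
    - [0,0,0]
    - [0,0,0]
    - [0,0,0]
    - [0,0,0]
    - [0,0,0]
  claw: [0,0,0,0,0,0,0,0,0]

```text
time: 5.6
tool_pos: [0.5226, -0.1664, 0.2353]
eef_rot: [[-0.208, 0.978, 0.001], [0.978, 0.208, -0.001], [-0.001, 0.0, -1.0]]
ft_force: [2.3, -2.0, 5.0]
opening: 0.0232
```

Forces are small, so I'll continue.

Call:
arm_command:
  delta_pos:
    - [0.0072,0.0011,0]
    - [0.0069,0.0023,0]
    - [0.0064,0.0035,0]
    - [0.0057,0.0046,0]
    - [0.0048,0.0055,0]
    - [0.0038,0.0062,0]
    - [0.0027,0.0068,0]
    - [0.0014,0.0072,0]
    - [0.0002,0.0073,0]
  turn:
    - [0,0,0]
    - [0,0,0]
    - [0,0,0]
    - [0,0,0]
    - [0,0,0]
    - [0,0,0]
    - [0,0,0]
    - [0,0,0]
    - [0,0,0]
  claw: [0,0,0,0,0,0,0,0,0]

```text
time: 6.5
tool_pos: [0.5579, -0.1186, 0.2353]
eef_rot: [[-0.208, 0.978, -0.001], [0.978, 0.208, -0.0], [0.0, -0.001, -1.0]]
ft_force: [-2.7, -2.3, 7.3]
opening: 0.0229
```

Call:
arm_command:
  delta_pos:
    - [-0.0011,0.0072,0]
    - [-0.0023,0.0069,0]
    - [-0.0035,0.0064,0]
    - [-0.0046,0.0057,0]
    - [-0.0055,0.0048,0]
    - [-0.0062,0.0038,0]
    - [-0.0068,0.0027,0]
    - [-0.0072,0.0014,0]
    - [-0.0073,0.0002,0]
  turn:
    - [0,0,0]
    - [0,0,0]
    - [0,0,0]
    - [0,0,0]
    - [0,0,0]
    - [0,0,0]
    - [0,0,0]
    - [0,0,0]
    - [0,0,0]
  claw: [0,0,0,0,0,0,0,0,0]

```text
time: 7.4
tool_pos: [0.6057, -0.154, 0.2353]
eef_rot: [[-0.208, 0.978, 0.0], [0.978, 0.208, 0.001], [0.001, 0.0, -1.0]]
ft_force: [-1.7, 2.1, 7.7]
opening: 0.0234
```

Call:
arm_command:
  delta_pos:
    - [-0.0072,-0.0011,0]
    - [-0.0069,-0.0023,0]
    - [-0.0064,-0.0035,0]
    - [-0.0057,-0.0046,0]
    - [-0.0048,-0.0055,0]
    - [-0.0038,-0.0062,0]
    - [-0.0027,-0.0068,0]
    - [-0.0014,-0.0072,0]
    - [-0.0002,-0.0073,0]
    - [0,0,0]
    - [0,0,0]
    - [0,0,0]
  turn:
    - [0,0,0]
    - [0,0,0]
    - [0,0,0]
    - [0,0,0]
    - [0,0,0]
    - [0,0,0]
    - [0,0,0]
    - [0,0,0]
    - [0,0,0]
    - [0,0,0]
    - [0,0,0]
    - [0,0,0]
  claw: [0,0,0,0,0,0,0,0,0,0,0,0]

```text
time: 8.6
tool_pos: [0.57, -0.2018, 0.2353]
eef_rot: [[-0.208, 0.978, -0.0], [0.978, 0.208, -0.0], [-0.0, -0.0, -1.0]]
ft_force: [-1.3, -1.6, 7.4]
opening: 0.0232
```

```bash
python3 - <<'E'
from h import *
s=manip.state();print(s['tool_pos'],s['opening'],s['ft_force'],s['time'])
p,d=manip.capture("side");cv2.imwrite("pics/s3.png",cv2.resize(p[130:280,170:370],None,fx=4,fy=4)[:,:,::-1])
E
```

```text
[ 0.5699517  -0.2018033   0.23532177] 0.02319445091130227 [-1.28867688 -1.63560203  7.42364846] 8.6
```

```bash
sleep 1
```

```text
(no output)
```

View pics/s3.png

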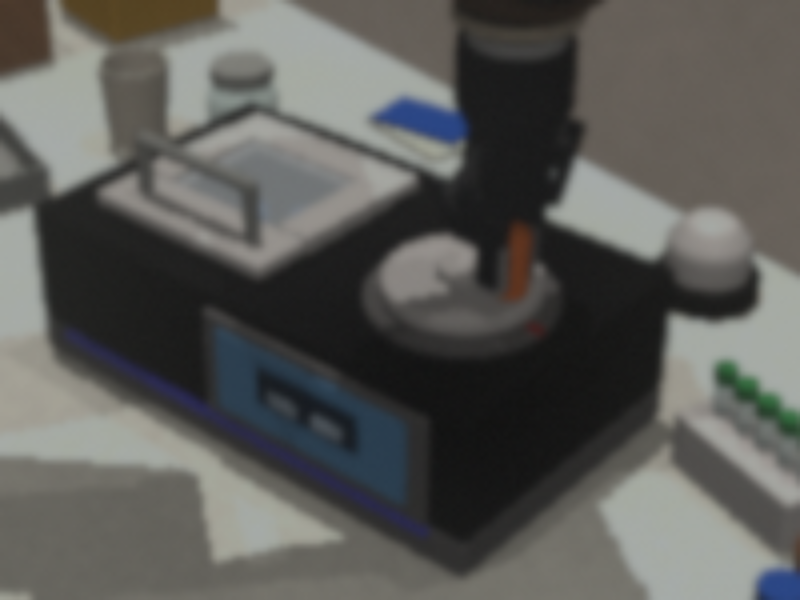

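The knob is back at the red mark, looking the same as at the start, and the lid is shut. Release and retreat.

Call:
arm_command:
  delta_pos:
    - [0,0,0]
    - [0,0,0]
    - [0,0,0]
    - [0,0,0]
    - [0,0,-0.01]
    - [0,0,-0.03]
    - [0,0,-0.03]
    - [0,0,-0.01]
    - [0,0,0]
    - [0,0,0]
  turn:
    - [0,0,0]
    - [0,0,0]
    - [0,0,0]
    - [0,0,0]
    - [0,0,0]
    - [0,0,0]
    - [0,0,0]
    - [0,0,0]
    - [0,0,0]
    - [0,0,0]
  claw: [1,1,1,1,1,1,1,1,1,1]

```text
time: 9.65
tool_pos: [0.5704, -0.2015, 0.3141]
eef_rot: [[-0.208, 0.978, -0.001], [0.978, 0.208, 0.001], [0.001, -0.001, -1.0]]
ft_force: [-0.5, -0.1, -1.0]
opening: 0.0853
```

```bash
python3 - <<'E'
from h import *
s=manip.state();R=s['eef_rot'];print(s['tool_pos'],s['time'])
T=np.array([.4705,.017,.30]);print(R.T@(T-s['tool_pos']))
c=manip.camera_params("wrist");p,d=manip.capture("wrist");cv2.imwrite("pics/w2.png",p[:,:,::-1])
H,S,V=cv2.split(cv2.cvtColor(p,cv2.COLOR_RGB2HSV));o=(S>150)&(V>90)&(H<22)&(d>0)
v,u=np.nonzero(o);X=dep(c,np.c_[u,v],d[o]);k=(X[:,2]>.199)&(X[:,2]<.21);print(k.sum(),X[k].mean(0))
E
```

```text
[ 0.57039368 -0.20149801  0.31413164] 9.65
[ 0.23448441 -0.05226445  0.01432909]
780 [ 0.57027905 -0.20336076  0.20457176]
```

```bash
sleep 1
```

```text
(no output)
```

View pics/w2.png

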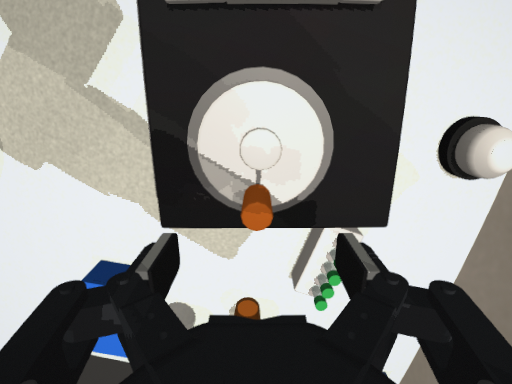

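The wrist view shows the released knob at (257,215). It measures (0.570,-0.203), within about 1.2 mm of its start. Now over to the bar.

Call:
arm_command:
  delta_pos:
    - [0.02,-0.005,0]
    - [0.035,-0.008,0]
    - [0.04,-0.009,0]
    - [0.04,-0.009,0]
    - [0.04,-0.009,0]
    - [0.035,-0.008,0]
    - [0.0245,-0.0043,0]
    - [0,0,0]
    - [0,0,0]
  turn:
    - [0,0,0]
    - [0,0,0]
    - [0,0,0]
    - [0,0,0]
    - [0,0,0]
    - [0,0,0]
    - [0,0,0]
    - [0,0,0]
    - [0,0,0]
  claw: [1,1,1,1,1,1,1,1,1]

```text
time: 10.6
tool_pos: [0.4708, 0.0169, 0.3143]
eef_rot: [[-0.209, 0.978, -0.001], [0.978, 0.209, 0.0], [0.0, -0.001, -1.0]]
ft_force: [-0.1, -0.1, -0.2]
opening: 0.0858
```

```bash
python3 - <<'E'
from h import *
s=manip.state();R=s['eef_rot'];print(s['tool_pos'],s['time'],s['qpos'])
c=manip.camera_params("wrist");p,d=manip.capture("wrist");cv2.imwrite("pics/w3.png",p[:,:,::-1])
v,u=np.nonzero(d>0);X=dep(c,np.c_[u,v],d[v,u])
k=(X[:,2]>.175)&(X[:,2]<.21)&(abs(X[:,0]-.47)<.05)&(abs(X[:,1]-.017)<.07);B=X[k];print(k.sum(),B.mean(0),B[:,2].max(),np.percentile(B,[2,98],axis=0))
L=(B-s['tool_pos'])@R;print("tool frame", L.mean(0),np.percentile(L,[2,50,98],axis=0))
u_,_,w=np.linalg.svd(L[:,:2]-L[:,:2].mean(0),full_matrices=False);print(w[0])
m=np.median(d[150:380]);
k=(abs(X[:,0]-.55)<.03)&(abs(X[:,1]-.03)<.03)
print('lid z',np.median(X[k][:,2]))
E
```

```text
[0.4707992  0.01694864 0.31429732] 10.6 [-1.04338954e-01  2.60399164e-01  1.90779624e+00 -6.56838589e-05
  9.74380189e-01 -3.14938899e-01]
2369 [0.47000137 0.0295461  0.1953381 ] 0.19879680577676537 [[ 0.45604541 -0.03055366  0.19154988]
 [ 0.48561541  0.08058148  0.1975417 ]]
tool frame [0.01245577 0.0019669  0.11896055] [[-0.04898601 -0.00378098  0.1167536 ]
 [ 0.01575153  0.00194962  0.11854456]
 [ 0.06478727  0.00771276  0.12276352]]
[-0.99999477  0.00323435]
lid z 0.3106935421781639
```

```bash
sleep 1
```

```text
(no output)
```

View pics/w3.png

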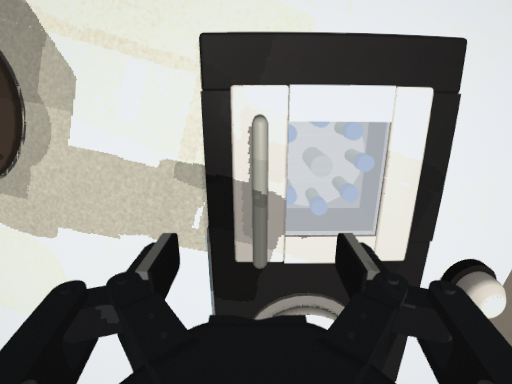

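The bar runs down the image at column 260, midway between the fingers (2 mm off) and parallel to the pads. Descend and grip.

Call:
arm_command:
  delta_pos:
    - [0.005,0.002,0.01]
    - [0,0,0.02]
    - [0,0,0.02]
    - [0,0,0.015]
    - [0,0,0.005]
    - [0,0,0]
    - [0,0,0]
    - [0,0,0]
    - [0,0,0]
    - [0,0,0]
    - [0,0,0]
    - [0,0,0]
  turn:
    - [0,0,0]
    - [0,0,0]
    - [0,0,0]
    - [0,0,0]
    - [0,0,0]
    - [0,0,0]
    - [0,0,0]
    - [0,0,0]
    - [0,0,0]
    - [0,0,0]
    - [0,0,0]
    - [0,0,0]
  claw: [1,1,1,1,1,1,0,0,0,0,0,0]
  newtons: 40

```text
time: 11.85
tool_pos: [0.4715, 0.0221, 0.245]
eef_rot: [[-0.208, 0.978, -0.0], [0.978, 0.208, -0.0], [0.0, -0.0, -1.0]]
ft_force: [-1.9, -0.8, 3.0]
opening: 0.0104
```

```bash
python3 - <<'E'
from h import *
s=manip.state();R=s['eef_rot'];print(s['tool_pos'],s['opening'],s['ft_force'],s['qpos'],s['time'])
a=np.arctan2(56,-150);N=20
f=.5-.5*np.cos(np.pi*np.arange(N+1)/N)
th=a-np.radians(60)*f
P=160.1*np.c_[np.cos(th),np.sin(th)];D=np.diff(P,axis=0);print([[0,x,-z] for x,z in D.round(1)],D.sum(0))
p,d=manip.capture("side");cv2.imwrite("pics/s4.png",cv2.resize(p[130:280,170:370],None,fx=4,fy=4)[:,:,::-1])
E
```

```text
[0.47149043 0.02213854 0.24503958] 0.010445834394411158 [-1.87588287 -0.77582807  2.95263882] [-9.31305471e-02  3.56367787e-01  1.99177383e+00 -8.20165723e-05
  7.93735043e-01 -3.02645960e-01] 11.85
[[0, np.float64(0.4), np.float64(-1.0)], [0, np.float64(1.1), np.float64(-2.9)], [0, np.float64(2.0), np.float64(-4.6)], [0, np.float64(2.9), np.float64(-6.2)], [0, np.float64(4.0), np.float64(-7.6)], [0, np.float64(5.2), np.float64(-8.6)], [0, np.float64(6.4), np.float64(-9.2)], [0, np.float64(7.7), np.float64(-9.4)], [0, np.float64(8.8), np.float64(-9.3)], [0, np.float64(9.8), np.float64(-8.8)], [0, np.float64(10.4), np.float64(-7.9)], [0, np.float64(10.8), np.float64(-6.9)], [0, np.float64(10.7), np.float64(-5.7)], [0, np.float64(10.3), np.float64(-4.5)], [0, np.float64(9.4), np.float64(-3.4)], [0, np.float64(8.2), np.float64(-2.5)], [0, np.float64(6.7), np.float64(-1.7)], [0, np.float64(4.9), np.float64(-1.0)], [0, np.float64(3.0), np.float64(-0.6)], [0, np.float64(1.0), np.float64(-0.2)]] [123.48781164 101.89588008]
```

```bash
sleep 1
```

```text
(no output)
```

View pics/s4.png

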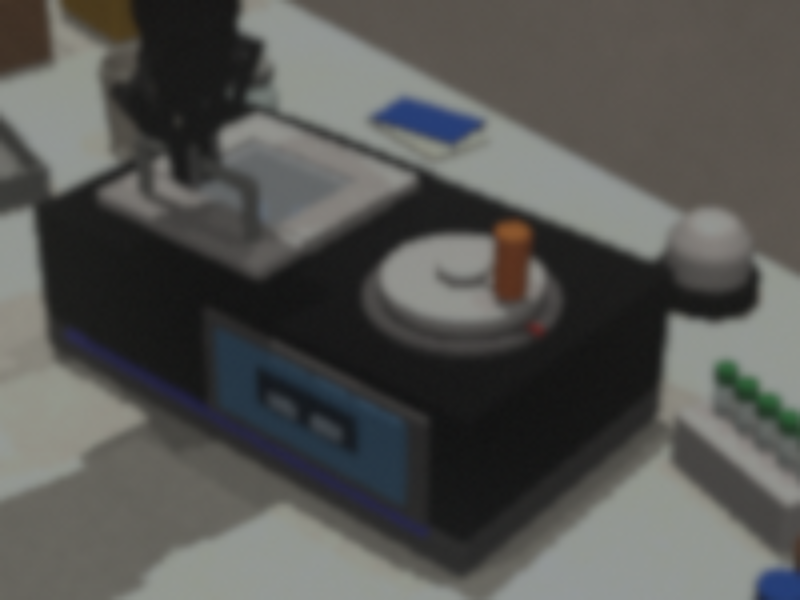

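The bar is held near its middle (opening 10.4 mm) and the knob is at the mark. I'll lift along the arc.

Call:
arm_command:
  delta_pos:
    - [0,0.0004,-0.001]
    - [0,0.0011,-0.0029]
    - [0,0.002,-0.0046]
    - [0,0.0029,-0.0062]
    - [0,0.004,-0.0076]
    - [0,0.0052,-0.0086]
    - [0,0.0064,-0.0092]
  turn:
    - [0,0,0]
    - [0,0,0]
    - [0,0,0]
    - [0,0,0]
    - [0,0,0]
    - [0,0,0]
    - [0,0,0]
  claw: [0,0,0,0,0,0,0]

```text
time: 12.6
tool_pos: [0.4921, 0.0266, 0.2853]
eef_rot: [[-0.208, 0.978, -0.004], [0.978, 0.208, -0.0], [0.001, -0.004, -1.0]]
ft_force: [-10.8, -4.4, 0.9]
opening: 0.01
```

Call:
arm_command:
  delta_pos:
    - [0,0.0077,-0.0094]
    - [0,0.0088,-0.0093]
    - [0,0.0098,-0.0088]
    - [0,0.0104,-0.0079]
    - [0,0.0108,-0.0069]
    - [0,0.0107,-0.0057]
  turn:
    - [0,0,0]
    - [0,0,0]
    - [0,0,0]
    - [0,0,0]
    - [0,0,0]
    - [0,0,0]
  claw: [0,0,0,0,0,0]

```text
time: 13.2
tool_pos: [0.5495, 0.0389, 0.3351]
eef_rot: [[-0.208, 0.978, -0.001], [0.978, 0.208, -0.0], [0.0, -0.001, -1.0]]
ft_force: [-12.2, -1.9, 11.3]
opening: 0.0109
```

Call:
arm_command:
  delta_pos:
    - [0,0.0103,-0.0045]
    - [0,0.0094,-0.0034]
    - [0,0.0082,-0.0025]
    - [0,0.0067,-0.0017]
    - [0,0.0049,-0.001]
    - [0,0.003,-0.0006]
    - [0,0.001,-0.0002]
    - [0,0,0]
    - [0,0,0]
    - [0,0,0]
  turn:
    - [0,0,0]
    - [0,0,0]
    - [0,0,0]
    - [0,0,0]
    - [0,0,0]
    - [0,0,0]
    - [0,0,0]
    - [0,0,0]
    - [0,0,0]
    - [0,0,0]
  claw: [0,0,0,0,0,0,0,0,0,0]

```text
time: 14.2
tool_pos: [0.5925, 0.0481, 0.348]
eef_rot: [[-0.208, 0.978, 0.0], [0.978, 0.208, 0.0], [0.0, 0.0, -1.0]]
ft_force: [-5.4, -0.6, 5.1]
opening: 0.0109
```

```bash
python3 - <<'E'
from h import *
s=manip.state();R=s['eef_rot'];print(s['tool_pos'],s['opening'],s['ft_force'],s['joint_velocities'].round(3),s['time'])
g=s['tool_pos']+.054*R[:,2]
g0=np.array([.4715,.0221,.191]);dx=(g-g0)@R[:,1];dz=g[2]-g0[2];print(dx,dz)
# angle from displacement: bar (-.150,.056)
print("ang by pos",60-0, np.degrees(np.arctan2(.056,-.150)-np.arctan2(.056+dz,-.150+dx)), np.hypot(.056+dz,-.15+dx))
p,d=manip.capture("side");cv2.imwrite("pics/s5.png",cv2.resize(p[90:280,150:370],None,fx=3.5,fy=3)[:,:,::-1]);np.savez("s5.npz",p=p,d=d)
p,d=manip.capture("top");cv2.imwrite("pics/t5.png",cv2.resize(p[130:260,170:350],None,fx=4,fy=4)[:,:,::-1])
E
```

```text
[0.59245251 0.04814499 0.34800851] 0.0108672592632965 [-5.38467639 -0.5933786   5.1268219 ] [-0.001 -0.001 -0.    -0.001  0.001 -0.   ] 14.2
0.12374349385593585 0.10300851302689146
ang by pos 60 60.151284294633214 0.16116175517136933
```

```bash
sleep 1
```

```text
(no output)
```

View pics/s5.png

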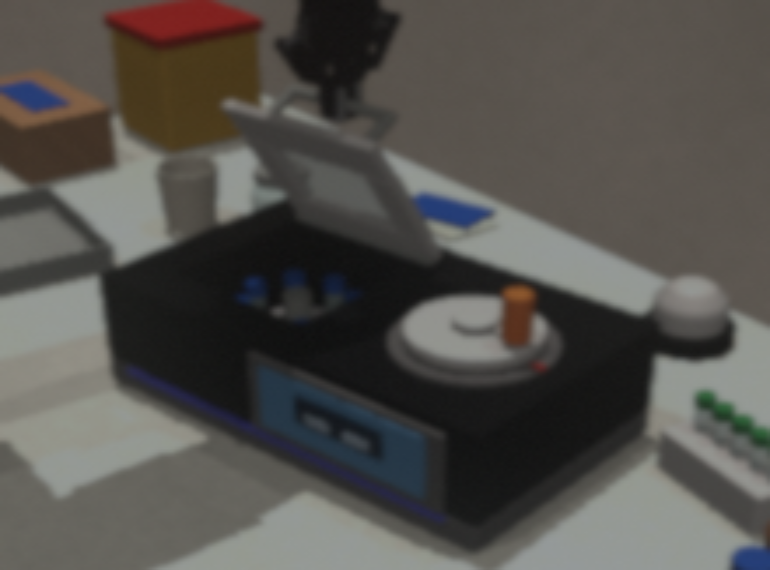

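View pics/t5.png

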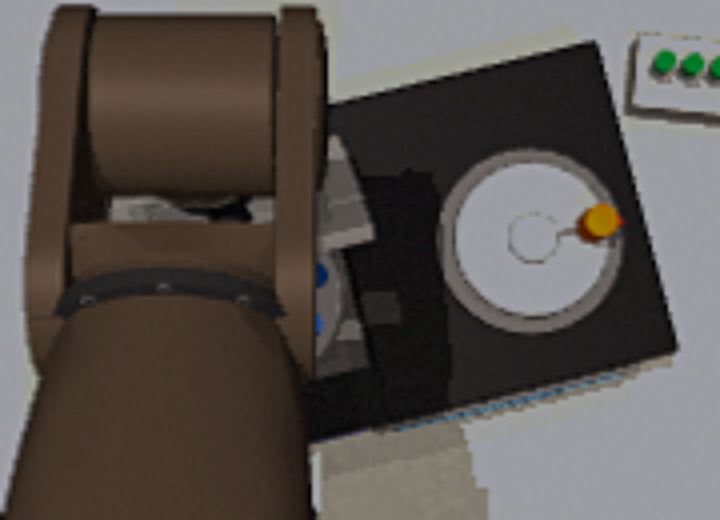

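The side view shows the lid open with the bar in the fingers at about (335,105). The knob is at the mark in both views. I'll check the lid angle independently from a plane fit on the depth image.

```bash
python3 - <<'E'
from h import *
z=np.load("s5.npz");d=z['d'];c=manip.camera_params("side")
px=[(265,128),(280,135),(370,170),(365,155),(415,245),(395,235),(300,205),(265,145),(310,220),(250,118),(350,225)]
uv=np.array([(150+a/3.5,90+b/3) for a,b in px]);X=dep(c,uv,[d[int(round(v)),int(round(u))] for u,v in uv])
print(X.round(3))
for it in range(3):
    m=X.mean(0);n=np.linalg.svd(X-m)[2][2];r=(X-m)@n;X=X[abs(r)<.006] if it else X[abs(r)<.012]
print(len(X),n,"tilt",np.degrees(np.arccos(abs(n[2]))),abs(r).max())
s=manip.state();print(s['ft_force'],s['opening'],s['tool_pos'])
E
```

```text
[[ 0.536  0.079  0.269]
 [ 0.539  0.059  0.267]
 [ 0.569 -0.025  0.252]
 [ 0.559 -0.033  0.273]
 [ 0.625 -0.014  0.15 ]
 [ 0.618  0.006  0.155]
 [ 0.595  0.12   0.151]
 [ 0.546  0.095  0.243]
 [ 0.603  0.115  0.133]
 [ 0.527  0.087  0.279]
 [ 0.612  0.065  0.144]]
11 [-0.84762715 -0.19934598 -0.49172085] tilt 60.54624932196526 0.002218169838845541
[-6.57171741 -0.48751706  4.44150952] 0.01043161086216454 [0.59244453 0.04814745 0.34802801]
```

The plane fit gives 60.5° and the arm's position gives 60.2°. The lid is still and held, so I'll hand it in.

```bash
python3 -c "
from cell import manip
print(manip.job_done()); s=manip.state(); print(s['time'],s['tool_pos'],s['ft_force'],s['opening'])"
```

```text
the job is handed in; nothing more can be done
None
the job is handed in; nothing more can be done
```

The job is handed in with the lid still held open by its bar. I turned the handwheel one full clockwise turn by its knob while the lid was shut, then lifted the lid along its arc to about 60°.

**Wheel:** the released knob measured within about 1.2 mm of its start position, roughly 2°. The red mark is still in line with it in the side and top views after the lift.

**Lid:** the angle came out at 60.2° from the arm's position and 60.5° from a plane fit on the depth image. All joint speeds were about 0.001 rad/s or less, the fingers were closed on the bar (opening about 10.5 mm), and the wrist felt about 7–8 N.

**Checks:** none of these checks failed or disagreed. I never moved the hand near the other things, and those I could see in the last views looked untouched, but I did not measure their positions. No reading was available after hand-in, so I could not confirm the final second.

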